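Bring the old spice jar forward, stock the new one behind

TASK

Restock the small two-lane wooden jar rack: in the lane that holds the dark-capped spice jar, bring that older jar forward to the front lip (the lip that faces the robot), then stand the new, like jar from the worktop behind it in the same lane. Set both down upright on the rack's board without dropping them, and leave the salt shakers and the kitchen timer where they are.

Things in the scene. Friction and masses are not known exactly. Their poses are not given: they have to be found in the camera images.
- rack: fixed low open rack, light wood, 156 x 196 mm (its x, y); origin: centre of the underside; x to its back (away from the robot), y left, z up. Board 8 mm thick. Two lanes along x, centred at y = +46 and -46 mm, each 140 x 80 mm inside (x -70 to 70), two jars deep. Above the board: front lip (-x) 18, side walls 22, back rail 30 mm. A spice jar stands in the back half of one lane, a salt shaker in the other's
- old_jar: the older jar, in the back half of one of the rack's lanes: closed spice jar, clear glass with printed paper round it and a tall dark brown screw cap with a green top, 44 mm in diameter, 105 mm tall (body 42 mm wide, cap 44 mm wide over the top 20 mm), about 0.11 kg; origin at the centre of its underside, z up
- new_jar: the new jar, standing on the open worktop to the right of or in front of the rack: same as old_jar: closed spice jar, clear glass with printed paper round it and a tall dark brown screw cap with a green top, 44 mm in diameter, 105 mm tall (body 42 mm wide, cap 44 mm wide over the top 20 mm), about 0.11 kg; origin at the centre of its underside, z up
- salt_rack: salt shaker, glass below and grey domed metal top, 44 mm in diameter, 90 mm tall, origin at the centre of its underside; stands in the back half of the rack's other lane; to be left alone
- salt_spare: salt shaker, glass below and grey domed metal top, 44 mm in diameter, 90 mm tall, origin at the centre of its underside; stands on the open worktop; to be left alone
- timer: squat round kitchen timer, cream coloured, 63 mm wide, 59 mm tall, origin at the centre of its underside, on the open worktop; to be left alone
There are look-alikes about, which are no part of the job. Leave any orange, purple or red look-alike of the old_jar alone.

How it is judged:
On the way, in this order (a step that is already met when the one before it is completed fails the run):
1. the older jar stands upright on the board at the front of its lane, at most about 20 mm from the front lip (((x of old_jar in the frame of rack between -0.056 and -0.026 m and y of old_jar in the frame of rack between 0.021 and 0.071 m and z of old_jar in the frame of rack below 0.014 m and angle between old_jar's own z axis and vertical below 0.17 rad) or (x of old_jar in the frame of rack between -0.056 and -0.026 m and y of old_jar in the frame of rack between -0.071 and -0.021 m and z of old_jar in the frame of rack below 0.014 m and angle between old_jar's own z axis and vertical below 0.17 rad))), for 0.2 s.
2. the new jar stands upright on the board behind it in the same lane (((x of old_jar in the frame of rack between -0.056 and -0.026 m and y of old_jar in the frame of rack between 0.021 and 0.071 m and z of each of old_jar, new_jar in the frame of rack below 0.014 m and angle between each of old_jar, new_jar's own z axis and vertical below 0.17 rad and x of new_jar in the frame of rack between -0.014 and 0.056 m and y of new_jar in the frame of rack between 0.021 and 0.071 m) or (x of old_jar in the frame of rack between -0.056 and -0.026 m and y of old_jar in the frame of rack between -0.071 and -0.021 m and z of each of old_jar, new_jar in the frame of rack below 0.014 m and angle between each of old_jar, new_jar's own z axis and vertical below 0.17 rad and x of new_jar in the frame of rack between -0.014 and 0.056 m and y of new_jar in the frame of rack between -0.071 and -0.021 m))), for 0.2 s.
At the end, for the whole second after the job is handed in: Both spice jars stand released, at rest and upright (within 10 degrees) on the rack's board in the same lane: the older one in front, its side at most about 20 mm from the front lip, and the new one behind it (((x of old_jar in the frame of rack between -0.056 and -0.026 m and y of old_jar in the frame of rack between 0.021 and 0.071 m and z of each of old_jar, new_jar in the frame of rack below 0.014 m and angle between each of old_jar, new_jar's own z axis and vertical below 0.17 rad and x of new_jar in the frame of rack between -0.014 and 0.056 m and y of new_jar in the frame of rack between 0.021 and 0.071 m) or (x of old_jar in the frame of rack between -0.056 and -0.026 m and y of old_jar in the frame of rack between -0.071 and -0.021 m and z of each of old_jar, new_jar in the frame of rack below 0.014 m and angle between each of old_jar, new_jar's own z axis and vertical below 0.17 rad and x of new_jar in the frame of rack between -0.014 and 0.056 m and y of new_jar in the frame of rack between -0.071 and -0.021 m)) and linear speed of each of old_jar, new_jar below 0.02 m/s); the robot touches nothing.
It fails at once if a salt shaker in the rack was moved by more than 30 mm or tipped over (distance of salt_rack from where it was at the start of the episode above 0.03 m or angle between salt_rack's own z axis and vertical above 0.5 rad).
It fails at once if a salt shaker on the worktop was moved by more than 30 mm or tipped over (distance of salt_spare from where it was at the start of the episode above 0.03 m or angle between salt_spare's own z axis and vertical above 0.5 rad).
It fails at once if a kitchen timer was moved by more than 30 mm or tipped over (distance of timer from where it was at the start of the episode above 0.03 m or angle between timer's own z axis and vertical above 0.5 rad).
It fails at once if the older jar was dropped (height (world z) of old_jar below 0.04 m and linear speed of old_jar above 0.7 m/s).
It fails at once if the new jar was dropped (height (world z) of new_jar below 0.04 m and linear speed of new_jar above 0.7 m/s).
It also fails if it takes over 51 s, if anything falls off the work surface, if the arm or the gripper's body presses on something with over 40 N, if the wrist force passes 120 N, or if a joint passes its speed limit or range.

ROBOT

A 6-joint arm with a two-finger parallel gripper is mounted at the origin on a cart in front of the work surface, level with it; the furniture and walls round the work are solid. World frame = base frame: x ahead of the robot, y to its left, z up, the work surface at z = 0. Lengths are in m, angles in rad, forces in N, time in s.
With the tool pointing down it reaches from about 0.35 to 0.85 m from the base axis. Payload 8.1 kg.
Tool frame: the origin (TCP) lies at the very end of the fingers, on their centre line; the grasp point (between the pads) lies 19 mm behind it; z points along the fingers, y is the line along which they close (so a half turn about z gives the same grasp; the last joint's range is limited). The gripper opens to 93 mm and grips with 3 to 60 N. Pads are 15 mm wide; open, the fingers measure 128 mm over their backs; the gripper's body (75 mm by 188 mm) begins 65 mm behind the grasp point.
Start: joints at [1.181, 0.13, 1.488, -0, 1.523, -0.085], TCP at [0.18, 0.572, 0.219] pointing down, gripper open.
Joint ranges: [-2.96, 2.96], [-0.89, 2.26], [0.02, 2.5], [-1.34, 4.48], [0, 2.73], [-2.66, 2.66]. Speed limits (rad/s): [2.39, 2.39, 2.79, 3.14, 3.14, 3.14].

INTERFACE

Orientations are given as a rotation vector (axis times angle).
In Python, from plant import read_state, eyes, workorder gives the robot as it stands. The module is installed in compiled form; this text tells all that it offers.
- The arm moves only by the tool play_rows, never from a script. Its argument "targets" is one flat list of numbers, 4 for each row, row after row: the shift along the tool's x, y, z in cm, then the turn about the tool's z in degrees. In form: [dx, dy, dz, roll, dx, dy, dz, roll, ...]. A call has 1 to 8 rows; each row is the pose to reach, as a shift and turn from the pose commanded when the call began, along the tool's axes at that moment; what a row does not reach only later rows make up. A row lasts 1/12 s, in which the tool goes at most 41.7 mm and 7.16 degrees, less where a joint would pass 70% of its speed; a pose out of reach is approached as far as the arm can. A call with a gripper value outside its range is refused whole. "grip" is the finger opening in cm, from 0 to 9.3, set as the call begins (left out, the last holds). The fingers move at their own pace and stop on an object; "grip_force" is the grip in N (left out, the last holds). Time passes only in rows, so rows that repeat a pose let the fingers close. It gives the time, the measured TCP pose, the force, the opening and the grip force at its end, in the units of the state.
- read_state(): the state, without advancing time (a new reading comes with each control period).
- eyes.read_camera(name): name is "scene" or "top" or "wrist"; returns a dict with "image" (480x640x3 uint8, red, green, blue), "vfov" (degrees; the focal length in pixels is half the picture's height over the tangent of half this angle, whatever the lens; pixels are square), "cx", "cy" (the principal point, pixels), "k1" (the pictures are not rectified: a ray, as slopes to the right and down, at radius r is drawn at 1 + k1 r^2 times it, then the intrinsics apply), "cam_to_world" (4x4, takes a point from camera to world coordinates); the wrist camera has in their place "T_tool_cam" (4x4, takes a point from camera to tool coordinates, whose origin is the TCP and whose axes are the flange's). Camera axes: x right, y up, looking along -z (the intrinsics and any distortion apply to the point x, -y, -z); pixel columns grow to the right and rows downward; lengths in m; the calibration is good to about 2 mm. A picture is of the moment at which its call begins: read the wrist's pose just before it. There is no depth.
- workorder.close_job(): hands the job in; it is judged then, once.
The state is a dict: "t": time; "q": joint angles; "dq": joint speeds; "joint_torque": joint torques, N m; "tool_pos": TCP position; "orientation": TCP orientation; "force": force on the tool from outside, world axes, zero at the start; "wrist_torque": the same for the moment, N m; "opening": finger opening in m; "gripper_force": force on a finger pad.
Only numpy, scipy, OpenCV 4.12 (cv2) and the standard library are available. Lean on these libraries where they do the work, as an engineer would, in place of code of your own. Each camera call takes 0.05 s, during which the arm holds its last target. There are 200 camera calls.

## Working session

There is one attempt and no reset: what is moved stays moved. The work goes in short steps, Python scripts to look and compute and a tool call to move; the robot and the scene stay as the last step left them, time stands still between calls to the robot, and variables do not carry over. Pictures are saved under pics/ and viewed, at most 10 in all, crops included, and the job is handed in when it is done.

Besides the shell and the picture viewer there is one more tool, called after "Request:" as a command line: name --argument value ..., lists and objects as JSON in quotes. play_rows: Moves the arm, as the interface text tells. Its arguments: {"type":"object","properties":{"targets":{"type":"array"},"grip":{"type":"number"},"grip_force":{"type":"number"}},"required":["targets"]}

```bash
mkdir -p pics
cat > h.py <<'E'
import numpy as np, cv2
from plant import read_state, eyes, workorder
def cam(n,save=None):
    s=read_state(); c=eyes.read_camera(n)
    if 'cam_to_world' not in c:
        T=np.eye(4);T[:3,:3]=cv2.Rodrigues(np.array(s['orientation'],float))[0];T[:3,3]=s['tool_pos']
        c['cam_to_world']=T@np.array(c['T_tool_cam'])
    if save: cv2.imwrite('pics/'+save+'.png',c['image'][:,:,::-1])
    np.save('pics/'+(save or n)+'.npy',{k:v for k,v in c.items()},allow_pickle=True)
    return c
def load(n): return np.load('pics/'+n+'.npy',allow_pickle=True).item()
def K(c):
    f=240/np.tan(np.radians(c['vfov'])/2); return np.array([[f,0,c['cx']],[0,f,c['cy']],[0,0,1.]]),np.array([c['k1'],0,0,0,0.])
def pix2plane(c,uv,z):
    k,d=K(c); p=cv2.undistortPoints(np.array(uv,float).reshape(-1,1,2),k,d).reshape(-1,2)
    T=np.array(c['cam_to_world']); r=np.c_[p[:,0],-p[:,1],-np.ones(len(p))]@T[:3,:3].T
    return T[:3,3]+r*((z-T[2,3])/r[:,2])[:,None]
def proj(c,P):
    k,d=K(c);T=np.linalg.inv(np.array(c['cam_to_world'])); q=np.atleast_2d(P)@T[:3,:3].T+T[:3,3]
    return cv2.projectPoints(q*[1,-1,-1],np.zeros(3),np.zeros(3),k,d)[0].reshape(-1,2)
E
python3 - <<'E'
from h import *
np.set_printoptions(precision=3,suppress=True)
for n in('scene','top'):
    c=cam(n,n+'0');print(n,c['vfov'],c['k1'],c['cam_to_world'])
print(read_state())
E
```

```text
scene 48.064753835056884 -0.1539897286938491 [[ 0.809  0.399 -0.431  0.03 ]
 [-0.588  0.534 -0.608 -0.419]
 [-0.012  0.745  0.666  0.76 ]
 [ 0.     0.     0.     1.   ]]
top 43.57975582615262 -0.19052474412043402 [[-0.027  0.984 -0.175  0.3  ]
 [-1.    -0.026  0.012  0.223]
 [ 0.007  0.175  0.985  1.108]
 [ 0.     0.     0.     1.   ]]
{'t': 0.1, 'q': array([ 1.181,  0.131,  1.489, -0.   ,  1.523, -0.085]), 'dq': array([ 0.001, -0.002, -0.002,  0.001,  0.002, -0.001]), 'joint_torque': array([  0.002, -56.134, -49.309,   0.077,   0.029,  -0.   ]), 'tool_pos': array([0.18 , 0.572, 0.218]), 'orientation': array([-0.477, -3.105,  0.002]), 'force': array([-0.457,  0.632, -0.094]), 'wrist_torque': array([-0.012,  0.025,  0.026]), 'gripper_force': 0.0, 'opening': 0.09314405157783502}
```

View pics/top0.png

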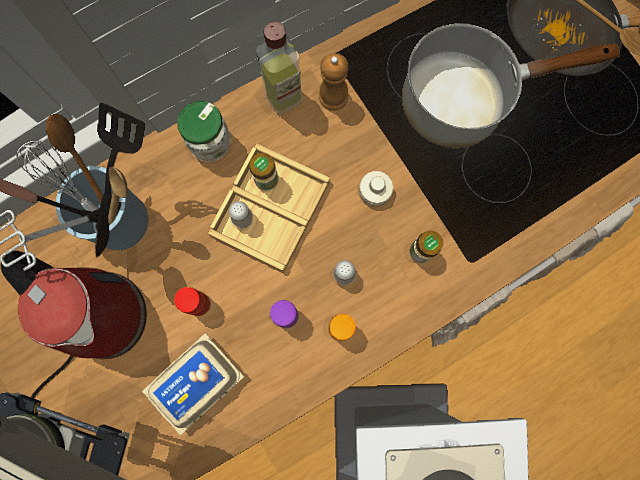

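View pics/scene0.png

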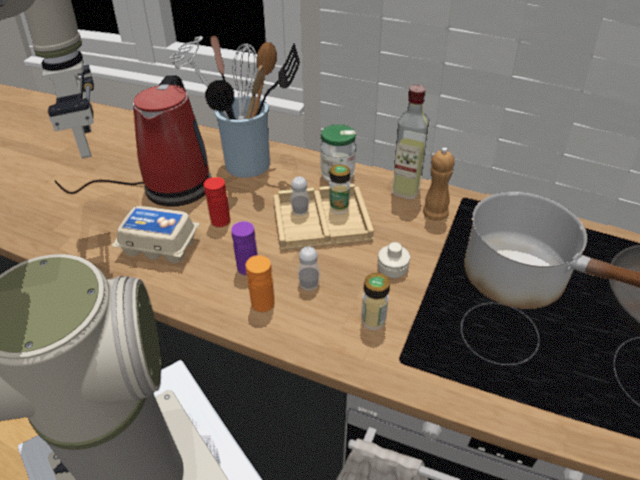

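The candidates in the top view are:
- Dark cap with green top at (262,167), in the rack: this is old_jar.
- Dark cap with green top at (430,242), on the open worktop: this is new_jar.
- Red (190,300), purple (284,313) and orange (342,327): look-alikes, left alone.
- Large green-lidded jar at (205,125): the wrong size.

Next I'll check the two picks in an enlarged crop.

Run:
```python
from h import *
np.set_printoptions(precision=4,suppress=True)
im=cv2.imread('pics/top0.png')
a=cv2.resize(im[135:285,195:345],(600,600),interpolation=cv2.INTER_CUBIC)
b=cv2.resize(im[220:280,400:450],(200,240),interpolation=cv2.INTER_CUBIC)
o=np.zeros((600,800,3),np.uint8);o[:,:600]=a;o[:240,600:]=b
s=cv2.imread('pics/scene0.png')
o[240:480,600:]=cv2.resize(s[265:337,345:405],(200,240),interpolation=cv2.INTER_CUBIC)
cv2.imwrite('pics/crop1.png',o)
c=load('top0')
print(pix2plane(c,[(262,164),(430,241)],.105),pix2plane(c,[(258,147),(329,180),(282,270),(209,233)],.03))
print(pix2plane(c,[(376,184),(344,268)],.05))
```

```text
[[0.6163 0.3138 0.105 ]
 [0.4725 0.0284 0.105 ]] [[0.6738 0.328  0.03  ]
 [0.6055 0.196  0.03  ]
 [0.4392 0.2859 0.03  ]
 [0.5109 0.4193 0.03  ]]
[[0.5902 0.1109 0.05  ]
 [0.4373 0.1746 0.05  ]]
```

View pics/crop1.png

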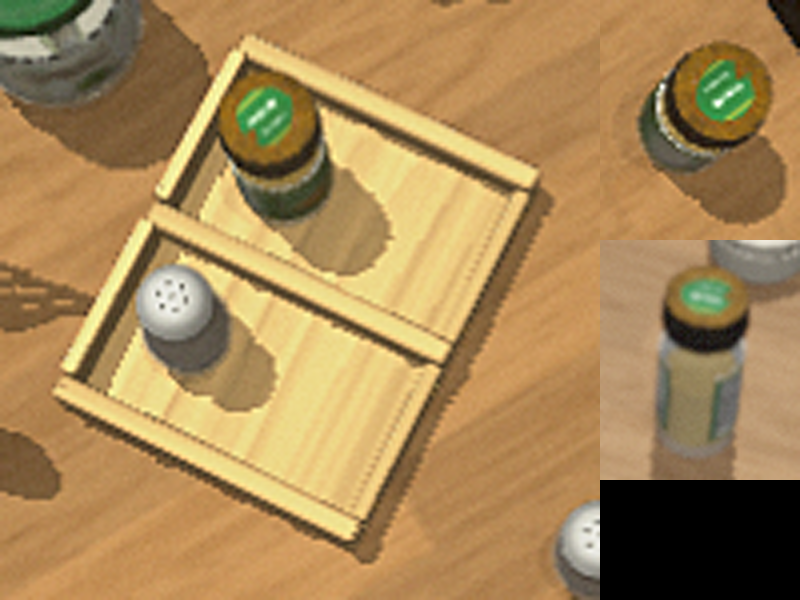

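Both jars have a dark brown cap with a green top and a printed body, so they match. Next I'll fit the rack pose and work out the bottle clearance.

Run:
```python
from h import *
from scipy.optimize import least_squares
np.set_printoptions(precision=4,suppress=True)
c=load('top0');s=load('scene0')
uv=np.array([(248,38),(538,172),(356,538),(57,388)])/4+[195,135]
L=np.array([(.078,-.098),(-.078,-.098),(-.078,.098),(.078,.098)])
def W(p,L,z): 
    a=p[2];R=np.array([[np.cos(a),-np.sin(a)],[np.sin(a),np.cos(a)]]); return np.c_[L@R.T+p[:2],np.full(len(L),z)]
r=least_squares(lambda p:(proj(c,W(p,L,.03))-uv).ravel(),[.55,.31,1.0])
p=r.x;print('rack',p,r.fun)
def toR(P):
    a=p[2];R=np.array([[np.cos(a),-np.sin(a)],[np.sin(a),np.cos(a)]]);return (P[:,:2]-p[:2])@R
o=pix2plane(c,[(262.5,164.5)],.113);n=pix2plane(c,[(429.5,243.5)],.105)
print('old',o,toR(o),'new',n,toR(n))
n2=pix2plane(s,[(376.5,282)],.105);o2=pix2plane(s,[(340,171)],.113);print('scene new',n2,'old',o2,toR(o2))
B=np.r_[pix2plane(s,[(407,192),(436,212),(338,183)],0)];print('bottle,mill,greenjar bases',B,toR(B))
T=pix2plane(c,[(200,115)],.1);print('greenjar',T,toR(T))
print('shaker',toR(pix2plane(c,[(239,210)],.09)), 'timer spare',toR(pix2plane(c,[(376,184),(344,268)],.05)))
print('targets',W(p,np.array([(-.041,-.046),(.02,-.046),(.06,-.046)]),.008))
R=cv2.Rodrigues(read_state()['orientation'])[0];print(R)
```

```text
rack [0.5605 0.3065 1.0879] [-0.0793 -2.3102  1.6115 -0.9356 -0.3401  1.4172 -1.195   1.5582]
old [[0.6129 0.3122 0.113 ]] [[ 0.0294 -0.0437]] new [[0.4682 0.0295 0.105 ]] [[-0.2881 -0.0469]]
scene new [[0.4701 0.0285 0.105 ]] old [[0.6133 0.3122 0.113 ]] [[ 0.0295 -0.0442]]
bottle,mill,greenjar bases [[0.7886 0.2778 0.    ]
 [0.7899 0.1839 0.    ]
 [0.6804 0.403  0.    ]] [[ 0.0805 -0.2154]
 [-0.002  -0.2601]
 [ 0.1412 -0.0614]]
greenjar [[0.7141 0.4261 0.1   ]] [[ 0.1773 -0.0805]]
shaker [[0.0336 0.0423]] timer spare [[-0.1595 -0.1172]
 [-0.174   0.0478]]
targets [[0.5822 0.2488 0.008 ]
 [0.6105 0.3028 0.008 ]
 [0.6291 0.3383 0.008 ]]
[[-0.9539  0.3001 -0.0006]
 [ 0.3001  0.9539 -0.0015]
 [ 0.0001 -0.0016 -1.    ]]
```

Request:
play_rows --targets '[-1.5, -1.7, -1, 6, -4, -4.5, -2, 13, -7, -8, -4, 20, -10, -11.3, -5, 27, -13, -14.7, -6, 34, -16, -18, -7, 41, -18.5, -21, -8, 48, -19.6, -22.2, -8, 55]' --grip 7

```text
t: 0.77
tool_pos: [0.3009, 0.2998, 0.2997]
orientation: [1.864, 2.528, 0.002]
force: [0.1, 0.2, 0.1]
opening: 0.0699
gripper_force: 0.0
```

```bash
cat >> h.py <<'E'
def delta(xyz,yawdeg=None):
    "shift in cm in tool axes to reach world xyz; roll to bring tool y to yaw (mod 180)"
    s=read_state();R=cv2.Rodrigues(np.array(s['orientation'],float))[0]
    d=R.T@(np.array(xyz)-s['tool_pos'])*100
    yaw=np.degrees(np.arctan2(R[1,1],R[0,1]))
    print('tcp',np.round(s['tool_pos'],4),'yaw',round(yaw,1),'tilt',np.round(R[:,2],3),'delta cm',np.round(d,2),'roll',None if yawdeg is None else round(-(yawdeg-yaw),1),'t',s['t'])
E
python3 -c "
from h import *
delta((.585,.255,.27),-27.7)"
```

```text
tcp [0.3009 0.2998 0.2997] yaw 17.2 tilt [ 0.001  0.001 -1.   ] delta cm [-12.68  25.82   3.  ] roll 44.9 t 0.7667
```

Request:
play_rows --targets '[-1.5, 3, 0.5, 6, -3, 6.5, 1, 12, -5, 10.5, 1.5, 18, -7, 14.5, 2, 24, -9, 18.5, 2.5, 30, -11, 22, 3, 36, -12.3, 25, 3, 42, -12.7, 25.8, 3, 45]'

```text
t: 1.43
tool_pos: [0.5883, 0.2558, 0.2641]
orientation: [2.693, 1.618, -0.008]
force: [-0.0, 0.7, -0.5]
opening: 0.0696
gripper_force: 0.0
```

```bash
python3 -c "
from h import *
c=cam('wrist','w1');delta((.613,.312,.27),-27.7);print(c['vfov'],c['k1'],np.round(c['cam_to_world'],3))"
```

```text
tcp [0.5876 0.2561 0.2647] yaw -28.1 tilt [-0.004 -0.002 -1.   ] delta cm [ 6.13 -0.39 -0.55] roll -0.4 t 1.4833
66.18683154949315 -0.07394205319582879 [[ 0.883  0.451  0.129  0.622]
 [-0.469  0.85   0.238  0.321]
 [-0.002 -0.271  0.963  0.429]
 [ 0.     0.     0.     1.   ]]
```

View pics/w1.png

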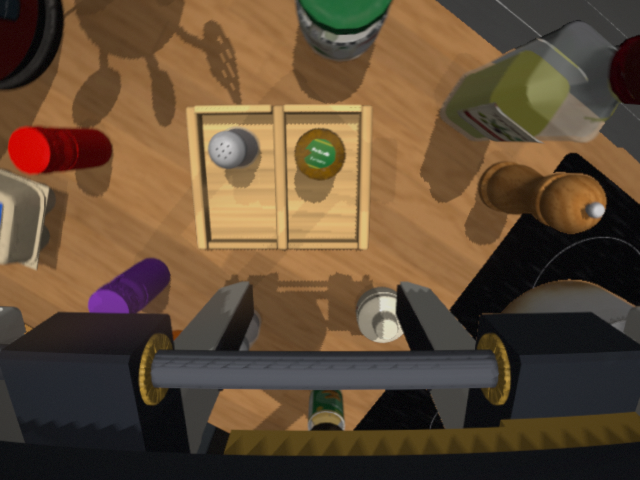

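The wrist view shows the rack square in the image, with corners at (371,106), (368,249), (198,249) and (188,107). The old jar's cap is at (320,154) in the right lane.

Run:
```python
from h import *
from scipy.optimize import least_squares
np.set_printoptions(precision=4,suppress=True)
c=load('w1');t=load('top0')
def W(p,L,z): 
    a=p[2];R=np.array([[np.cos(a),-np.sin(a)],[np.sin(a),np.cos(a)]]); return np.c_[L@R.T+p[:2],np.full(len(L),z)]
L=np.array([(.078,-.098),(-.078,-.098),(-.078,.098),(.078,.098)])
uv=np.array([(371.5,106),(368.5,249),(197.5,249),(188,107)]);ut=np.array([(248,38),(538,172),(356,538),(57,388)])/4+[195,135]
Z=.03
for name,f in(('w',lambda p:(proj(c,W(p,L,Z))-uv).ravel()),('both',lambda p:np.r_[(proj(c,W(p,L,Z))-uv).ravel(),(proj(t,W(p,L,Z))-ut).ravel()])):
    r=least_squares(f,[.56,.306,1.088]);p=r.x;print(name,p,r.fun)
    a=p[2];R=np.array([[np.cos(a),-np.sin(a)],[np.sin(a),np.cos(a)]])
    o=pix2plane(c,[(320,154)],.113);print('old',o,(o[:,:2]-p[:2])@R, 'tgt',W(p,np.array([(-.041,-.046),(.022,-.046)]),.008))
delta((.6128,.312,.2),-27.7)
```

```text
w [0.5604 0.307  1.0801] [ 2.5587 -0.8782  0.7254  1.5061 -0.3343  1.0036 -3.0325 -0.8768]
old [[0.6135 0.3139 0.113 ]] [[ 0.0311 -0.0435]] tgt [[0.5817 0.2491 0.008 ]
 [0.6114 0.3047 0.008 ]]
both [0.5605 0.3068 1.082 ] [ 2.4816 -0.9667  0.9219  1.433  -0.1218  1.2496 -3.0877 -0.5825  0.1129
 -2.3709  1.5904 -0.5757 -0.9306  1.5204 -1.54    1.2233]
old [[0.6135 0.3139 0.113 ]] [[ 0.0311 -0.0435]] tgt [[0.5818 0.2491 0.008 ]
 [0.6114 0.3047 0.008 ]]
tcp [0.5876 0.2561 0.2647] yaw -28.1 tilt [-0.004 -0.002 -1.   ] delta cm [ 6.15 -0.39  6.45] roll -0.4 t 1.4833
```

Request:
play_rows --targets '[1.5, 0, 2, 0, 3.5, -0.2, 4.5, 0, 5.5, -0.3, 7, 0, 6.2, -0.4, 9, 0, 6.2, -0.4, 10, 0, 6.2, -0.4, 10, 0, 6.2, -0.4, 10, 0]'

```text
t: 2.07
tool_pos: [0.609, 0.3149, 0.1688]
orientation: [2.685, 1.632, -0.002]
force: [-0.2, 0.4, -0.2]
opening: 0.0699
gripper_force: 0.0
```

```bash
python3 -c "
from h import *
delta((.6132,.3132,.055),-28)"
```

```text
tcp [0.609  0.3149 0.1688] yaw -27.4 tilt [-0.001 -0.001 -1.   ] delta cm [ 0.06  0.45 11.38] roll 0.6 t 2.0667
```

Request:
play_rows --targets '[0, 0.4, 1.5, 0.6, 0, 0.4, 4, 0.6, 0, 0.4, 6.5, 0.6, 0, 0.4, 9, 0.6, 0, 0.4, 10.5, 0.6, 0, 0.4, 11.3, 0.6, 0, 0.4, 11.3, 0.6, 0, 0.4, 11.3, 0.6]'

```text
t: 2.73
tool_pos: [0.6139, 0.3134, 0.0567]
orientation: [2.694, 1.616, 0.002]
force: [1.2, -0.2, 0.7]
opening: 0.0699
gripper_force: 0.0
```

Request:
play_rows --targets '[0, 0, 0, 0, 0, 0, 0, 0, 0, 0, 0, 0, 0, 0, 0, 0, 0, 0, 0, 0, 0, 0, 0, 0]' --grip 3.5 --grip_force 15

```text
t: 3.23
tool_pos: [0.6137, 0.3137, 0.0564]
orientation: [2.694, 1.617, 0.002]
force: [0.4, 0.1, 2.7]
opening: 0.0439
gripper_force: 15.0
```

```bash
python3 -c "
from h import *
s=read_state();print(s['opening'],s['gripper_force'],s['force']);delta((.5818,.2491,.055),-28)
cam('top','t2');c=cam('wrist','w2')
a=load('t2')['image'][100:300,150:400];cv2.imwrite('pics/m2.png',np.hstack([cv2.resize(a,(500,400)),cv2.resize(c['image'],(300,400))[:, :]])[:,:,::-1])"
```

```text
0.04390880754294039 14.993743558879942 [0.4348092  0.12310083 2.65464047]
tcp [0.6137 0.3137 0.0564] yaw -28.1 tilt [ 0.001  0.    -1.   ] delta cm [-7.2   0.22  0.14] roll -0.1 t 3.2333
```

View pics/m2.png

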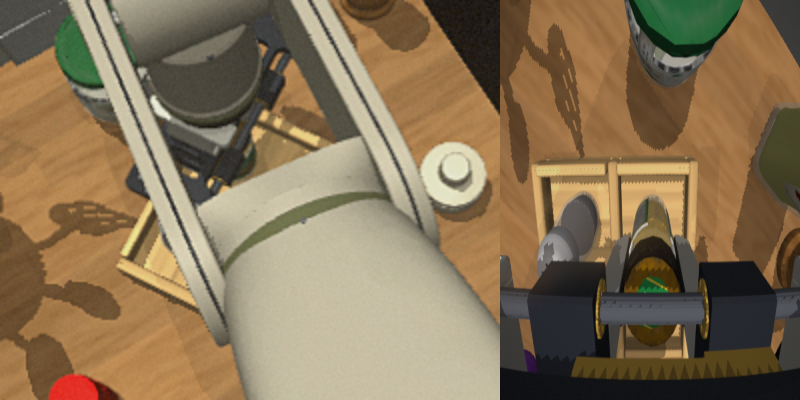

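The jar is held by its 44 mm cap. I'll lift it slightly, bring it forward and lower it.

Request:
play_rows --targets '[0, 0, -0.4, 0, 0, 0, -1, 0, -0.5, 0, -1.2, 0, -1.5, 0, -1.2, 0, -3, 0.1, -1.2, 0, -4.5, 0.1, -1.2, 0, -6, 0.2, -1.2, 0, -6.8, 0.2, -1.2, 0]'

```text
t: 4.0
tool_pos: [0.5822, 0.2509, 0.0675]
orientation: [2.694, 1.616, -0.001]
force: [-0.4, -0.2, -1.0]
opening: 0.0438
gripper_force: 15.0
```

Request:
play_rows --targets '[-0.3, 0, 0, 0, -0.3, 0, 0, 0, -0.3, 0, 0.3, 0, -0.3, 0, 0.6, 0, -0.3, 0, 0.9, 0, -0.3, 0, 1.1, 0, -0.3, 0, 1.1, 0, -0.3, 0, 1.1, 0]'

```text
t: 4.67
tool_pos: [0.5816, 0.2501, 0.0563]
orientation: [-2.693, -1.617, 0.0]
force: [0.6, 0.2, -0.6]
opening: 0.0439
gripper_force: 15.0
```

```bash
python3 -c "
from h import *
s=read_state();print(s['opening'],s['gripper_force'],s['force']);delta((.5822,.2498,.0564),-28)"
```

```text
0.04392286342492577 15.000769706675783 [ 0.58473502  0.23421555 -0.62135115]
tcp [0.5816 0.2501 0.0563] yaw -28.0 tilt [-0. -0. -1.] delta cm [-0.    0.07 -0.01] roll -0.0 t 4.6667
```

Request:
play_rows --targets '[0, 0, 0.1, 0, 0, 0, 0.2, 0, 0, 0, 0.2, 0, 0, 0, 0.2, 0]'

```text
t: 5.0
tool_pos: [0.5819, 0.2504, 0.0563]
orientation: [-2.693, -1.617, -0.001]
force: [-6.1, -0.5, 11.1]
opening: 0.044
gripper_force: 15.0
```

Request:
play_rows --targets '[0, 0, -0.15, 0, 0, 0, -0.15, 0]'

```text
t: 5.17
tool_pos: [0.5818, 0.25, 0.0564]
orientation: [2.693, 1.617, 0.001]
force: [0.2, 0.0, -0.1]
opening: 0.0435
gripper_force: 15.0
```

Request:
play_rows --targets '[0, 0, 0, 0, 0, 0, 0, 0, 0, 0, 0, 0, 0, 0, 0, 0, 0, 0, -1, 0, 0, 0, -3, 0, 0, 0, -6, 0, 0, 0, -9, 0]' --grip 7

```text
t: 5.83
tool_pos: [0.5808, 0.2495, 0.1467]
orientation: [-2.693, -1.616, 0.003]
force: [0.7, 0.3, 0.0]
opening: 0.0703
gripper_force: 0.0
```

Request:
play_rows --targets '[-1, 0, -3, 0, -4, 0, -5, 0, -8, 0, -6, 0, -12, 0, -6, 0, -16, 0, -6, 0, -18, 0, -6, 0, -18, 0, -6, 0, -18, 0, -6, 0]'

```text
t: 6.5
tool_pos: [0.497, 0.0902, 0.2073]
orientation: [2.695, 1.613, 0.003]
force: [-0.3, -1.0, -0.1]
opening: 0.0701
gripper_force: 0.0
```

```bash
python3 -c "
from h import *
delta((.4692,.029,.2))
c=cam('wrist','w3');t=cam('top','t3')
cv2.imwrite('pics/m3.png',np.hstack([c['image'][:,60:460],cv2.resize(t['image'][135:285,195:320],(400,480))])[:,:,::-1])"
```

```text
tcp [0.497  0.0902 0.2073] yaw -28.2 tilt [ 0.002  0.    -1.   ] delta cm [-6.71  0.44  0.72] roll None t 6.5
```

View pics/m3.png

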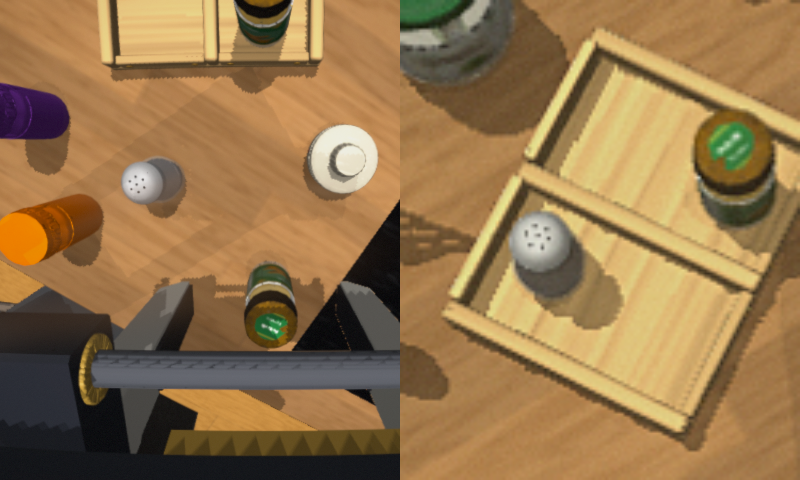

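The old jar stands at the front of its lane, with its cap at top-view pixel (299.7,182). The new jar's cap is at wrist pixel (331,318).

```bash
python3 -c "
from h import *
a=1.082;R=np.array([[np.cos(a),-np.sin(a)],[np.sin(a),np.cos(a)]])
o=pix2plane(load('t3'),[(299.7,181)],.113);print(o,(o[:,:2]-[.5605,.3068])@R)
n=pix2plane(load('w3'),[(331,319)],.105);print(n)
delta((n[0,0],n[0,1],.05),-28)"
```

```text
[[0.58145604 0.24842884 0.113     ]] [[-0.04169563 -0.04591103]]
[[0.47106251 0.03250382 0.105     ]]
tcp [0.4974 0.0915 0.2068] yaw -28.1 tilt [ 0.001  0.    -1.   ] delta cm [-6.46  0.44 15.68] roll -0.1 t 6.6
```

Request:
play_rows --targets '[-1.5, 0.1, 0, 0, -3.5, 0.2, 0, 0, -5.5, 0.4, 1, 0, -6.7, 0.5, 3, 0, -6.7, 0.5, 6, 0, -6.7, 0.5, 9, 0, -6.7, 0.5, 12, 0, -6.7, 0.5, 13, 0]'

```text
t: 7.27
tool_pos: [0.4672, 0.0305, 0.0716]
orientation: [-2.69, -1.616, 0.008]
force: [-0.7, -0.2, -1.0]
opening: 0.0704
gripper_force: 0.0
```

Request:
play_rows --targets '[0, 0, 1, 0, 0, 0, 2, 0, 0, 0, 2.7, 0, 0, 0, 2.7, 0, 0, 0, 2.7, 0]'

```text
t: 7.68
tool_pos: [0.4704, 0.0296, 0.0498]
orientation: [2.693, 1.617, 0.001]
force: [0.5, 0.2, 0.3]
opening: 0.0697
gripper_force: 0.0
```

```bash
python3 -c "
from h import *
print(read_state()['force']);delta((.470,.030,.0484),-28);cam('wrist','w4')"
```

```text
[0.52370217 0.20007363 0.33219658]
tcp [0.4704 0.0296 0.0498] yaw -28.0 tilt [ 0.001 -0.    -1.   ] delta cm [ 0.01 -0.06  0.14] roll -0.0 t 7.6833
```

View pics/w4.png

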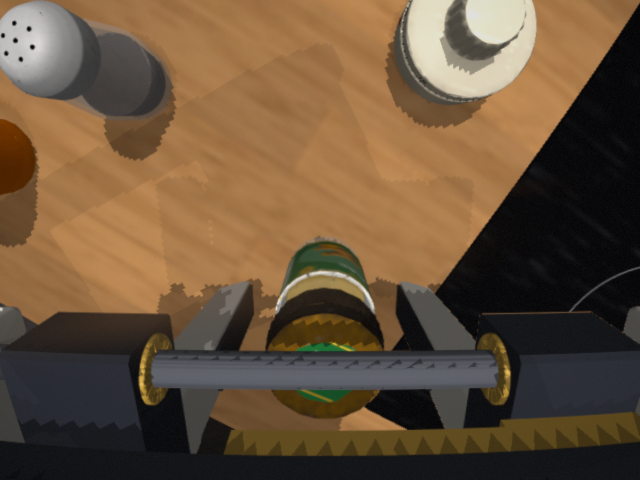

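The jar is centred between the fingers (cap at about (326,367)), so I'll grip it.

Request:
play_rows --targets '[0, 0, 0, 0, 0, 0, 0, 0, 0, 0, 0, 0, 0, 0, 0, 0, 0, 0, 0, 0, 0, 0, 0, 0]' --grip 3.5

```text
t: 8.23
tool_pos: [0.47, 0.0295, 0.0494]
orientation: [2.694, 1.616, 0.001]
force: [-0.1, 0.2, 2.6]
opening: 0.0442
gripper_force: 15.0
```

```bash
python3 -c "
from h import *
print(read_state()['opening'],pix2plane(load('w4'),[(326,366)],.105));delta((.6114,.3047,.18),-28)"
```

```text
0.044168835932958665 [[0.46944279 0.02900705 0.105     ]]
tcp [0.47   0.0295 0.0494] yaw -28.1 tilt [ 0. -0. -1.] delta cm [ 30.94  -0.47 -13.05] roll -0.1 t 8.2333
```

Request:
play_rows --targets '[0, 0, -0.5, 0, 0, 0, -2, 0, 0, 0, -4.5, 0, 0.5, 0, -7, 0, 2, 0, -9.5, 0, 4, 0, -12, 0, 6.5, 0, -13, 0, 9, 0, -13.2, 0]'

```text
t: 8.9
tool_pos: [0.5143, 0.1098, 0.1851]
orientation: [2.692, 1.614, 0.008]
force: [0.2, -0.0, -0.3]
opening: 0.0436
gripper_force: 15.0
```

Request:
play_rows --targets '[2.5, 0, 0, 0, 5.5, -0.1, 0, 0, 8.5, -0.2, 0, 0, 11.5, -0.3, 0, 0, 14.5, -0.4, 0, 0, 17.5, -0.4, 0, 0, 20, -0.5, 0, 0, 21.5, -0.5, 0, 0]'

```text
t: 9.57
tool_pos: [0.6091, 0.3035, 0.1807]
orientation: [-2.692, -1.618, 0.001]
force: [0.6, 0.1, -1.2]
opening: 0.0438
gripper_force: 15.0
```

Request:
play_rows --targets '[0.8, 0, 0, 0, 0.8, 0, 0, 0, 0.8, 0, 0, 0, 0.8, 0, 0, 0]'

```text
t: 9.9
tool_pos: [0.6124, 0.3071, 0.1811]
orientation: [2.694, 1.616, -0.001]
force: [0.6, -0.6, -0.6]
opening: 0.0439
gripper_force: 15.0
```

```bash
python3 -c "
from h import *
s=read_state();print(s['opening'],s['force']);delta((.6133,.3082,.0574),-28)"
```

```text
0.04385409357035904 [ 0.61389561 -0.59744459 -0.63935585]
tcp [0.6124 0.3071 0.1811] yaw -28.1 tilt [-0.    -0.001 -1.   ] delta cm [ 0.15  0.03 12.37] roll -0.1 t 9.9
```

Request:
play_rows --targets '[0.1, 0, 1, 0, 0.1, 0, 3, 0, 0.1, 0, 5.5, 0, 0.1, 0, 8, 0, 0.1, 0, 10, 0, 0.1, 0, 11, 0, 0.1, 0, 11.5, 0, 0.1, 0, 11.8, 0]'

```text
t: 10.57
tool_pos: [0.6129, 0.3084, 0.0626]
orientation: [-2.694, -1.616, 0.001]
force: [-0.1, 0.1, -0.7]
opening: 0.0436
gripper_force: 15.0
```

Request:
play_rows --targets '[0, 0, 0.2, 0, 0, 0, 0.4, 0, 0, 0, 0.5, 0, 0, 0, 0.5, 0, 0, 0, 0.5, 0]'

```text
t: 10.98
tool_pos: [0.6136, 0.3092, 0.0589]
orientation: [2.694, 1.616, 0.002]
force: [-0.6, 0.8, -1.3]
opening: 0.0437
gripper_force: 15.0
```

Not yet touching, so I'll lower another 2 mm or so.

Request:
play_rows --targets '[0, 0, 0.1, 0, 0, 0, 0.15, 0, 0, 0, 0.2, 0, 0, 0, 0.2, 0, 0, 0, 0.2, 0]'

```text
t: 11.4
tool_pos: [0.6137, 0.3093, 0.0575]
orientation: [2.694, 1.617, 0.002]
force: [-0.8, -0.5, 4.9]
opening: 0.0438
gripper_force: 15.0
```

Contact is at 4.9 N. I'll release and retreat upwards.

Request:
play_rows --targets '[0, 0, -0.05, 0, 0, 0, -0.05, 0, 0, 0, -0.05, 0, 0, 0, -0.05, 0, 0, 0, -0.05, 0, 0, 0, -1.5, 0, 0, 0, -4, 0, 0, 0, -7, 0]' --grip 7

```text
t: 12.07
tool_pos: [0.6115, 0.3083, 0.1252]
orientation: [-2.693, -1.616, 0.007]
force: [0.0, -0.3, 0.8]
opening: 0.07
gripper_force: 0.0
```

Request:
play_rows --targets '[0, 0, -3, 0, 0, 0, -6, 0, -2, 0, -9, 0, -5, 0, -10, 0, -9, 0, -10, 0, -12, 0, -10, 0, -13, 0, -10, 0, -13, 0, -10, 0]'

```text
t: 12.73
tool_pos: [0.5516, 0.1924, 0.2278]
orientation: [2.695, 1.613, 0.002]
force: [-0.1, 0.7, 0.6]
opening: 0.0702
gripper_force: 0.0
```

```bash
python3 -c "
from h import *
cam('wrist','w5');s=read_state();print(s['tool_pos'],s['force'],s['t'])"
```

```text
[0.55214379 0.19373203 0.2275064 ] [ 0.58086235 -0.13844518  0.66105187] 12.7833
```

View pics/w5.png

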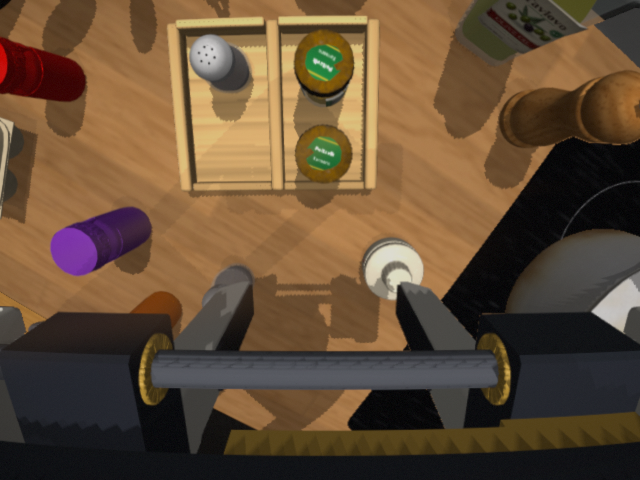

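Both jars stand upright in the right lane: the old one in front at (323,153), the new one behind at (324,64). The shakers and timer haven't moved, so I'm handing in.

```bash
python3 -c "
from h import *
a=1.082;R=np.array([[np.cos(a),-np.sin(a)],[np.sin(a),np.cos(a)]])
o=pix2plane(load('w5'),[(323,153),(324,63)],.113);print((o[:,:2]-[.5605,.3068])@R)
print(workorder.close_job())"
```

```text
[[-0.03949565 -0.04409185]
 [ 0.02306671 -0.04504787]]
the job is handed in; nothing more can be done
None
```

The job is handed in: both jars stand upright and released in the same lane, the older one at the front lip (x ≈ -40 mm) and the new one behind it (x ≈ +23 mm). The shakers and timer were not touched; the hand-in returned no verdict.

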